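# Turn the swab cup up and hold its lid ready above it

### The job

Get the steel swab cup ready for the nurse: turn the upside-down cup mouth-up where it stands and let go of it. Then pick the cup's lid up by its blue loop handle, carry it over the long instrument box and finish while still holding it, level and steady, centred over the cup's mouth about 1 cm above the rim and not touching it, so that swabs can be slipped in and the cup then covered. Do not push the instrument box, bottle or glove carton out of place.

Things in the scene. Friction and masses are not known exactly. Their poses are not given: they have to be found in the camera images.
- cup: Loose plain cylindrical steel cup, 56 mm outside diameter, 60 mm high, wall 3 mm, base 4 mm, about 100 g, balanced within 8 mm of half height. Left or right of the instrument box. Origin at the centre of its mouth; z runs from mouth to closed base: UP at the start (upside down), DOWN once mouth-up. Its yaw has no meaning. Lying on its side, its axis is 28 mm above the table.
- cup_mid (a point): Centre of the cup, half-way up its axis (30 mm from mouth and from base), 30 mm above the table when the cup stands either way up. Same axes as the cup.
- cup_mouth (a point): Centre of the cup's mouth, in the rim plane. On the table at the start, 60 mm above it once the cup stands mouth-up.
- lid: The cup's loose round steel lid, 72 mm diameter, 6 mm thick, about 90 g, lying flat on the table across the instrument box from the cup. Origin at the centre of its underside, z up. Blue loop handle in its xz plane: round bar 10 mm thick, two uprights at x = -22 and +22 mm joined by a level top bar along x.
- lid_handle (a point): Middle of the handle's top bar, on its axis: 36 mm above the lid's underside (the bar's top is at 41 mm), straight above the lid's centre; x runs along the bar. Pinch the bar here from above, fingers closing along the lid's y.
- lid_under (a point): Centre of the lid's flat underside.
- instrument_box: Long closed steel instrument box, 312 x 82 mm at its cover, 80 mm high, with a low wire handle on top reaching 102 mm; 1.3 kg. It lies roughly along world x between cup and lid. Origin at the centre of its underside, x along its length. Bystander.
- bottle: White antiseptic bottle with blue cap, 64 mm diameter, 150 mm high, beyond the instrument box. Origin at the centre of its underside. Bystander.
- glove_carton: Green glove carton, 120 x 230 x 75 mm high (long side along its y), at the far left. Origin at the centre of its underside. Bystander.
There are look-alikes about, which are no part of the job. Leave any yellow look-alike of the cup alone. Leave any red look-alike of the lid alone.

How it is judged:
By the outcome, as a careful person would: the job done as asked, in the order asked, and still so for the second after the job is handed in, while the arm keeps its last pose, push and grip.
It also fails if it takes over 72 s, if anything falls off the work surface, if the arm or the gripper's body presses on something with over 40 N, if the wrist force passes 120 N, or if a joint passes its speed limit or range.

### The arm

A 6-joint arm with a two-finger parallel gripper is mounted at the origin on the work surface. World frame = base frame: x ahead of the robot, y to its left, z up, the work surface at z = 0. Lengths are in m, angles in rad, forces in N, time in s.
With the tool pointing down it reaches from about 0.425 to 1.125 m from the base axis. Payload 14.9 kg.
Tool frame: the origin (TCP) lies midway between the tips of the shut fingers; the grasp point (between the pads) lies 19 mm behind it; z points along the fingers, y is the line along which they close (so a half turn about z gives the same grasp; the last joint's range is limited). The gripper opens to 91 mm and grips with 3 to 60 N. Pads are 32 mm wide; open, the fingers measure 118 mm over their backs; the gripper's body (76 mm by 178 mm) begins 60 mm behind the grasp point.
Start: joints at [1.131, 0.379, 1.734, -0, 1.028, -0.033], TCP at [0.277, 0.643, 0.214] pointing down, gripper open.
Joint ranges: [-2.77, 2.77], [-0.74, 2.19], [0, 2.66], [-1.06, 4.2], [0.31, 2.87], [-3.08, 3.08]. Speed limits (rad/s): [1.89, 1.89, 2.39, 3.14, 3.14, 3.14].

### API

Orientations are given as a unit quaternion [x, y, z, w].
In Python, from station import observe, capture, hand_in gives the robot as it stands.
- The arm moves only by the shell command python3 -m handwheel 'ROWS'. ROWS is JSON, a list of rows, each a list of 7 numbers: the shift along the tool's x, y, z in mm, then the turn, a rotation vector about the tool's x, y, z in rad, then the finger opening in mm, from 0 to 91.2. A call has 1 to 5 rows; each row shifts and turns the commanded pose from where the row before left it, along the tool's axes as they then stand; what a row does not reach is not made up. A row lasts 1/12 s, in which the tool goes at most 41.7 mm and 7.16 degrees, less where a joint would pass 70% of its speed; a pose out of reach is approached as far as the arm can. A call is refused whole if a number of a shift passes 41.7 or a number of a turn 0.125, either way. A call with a gripper value outside its range is refused whole. The fingers move at their own pace and stop on an object; the grip force is fixed at half the most. Time passes only in rows, so rows that do not move let the fingers close. It gives the time, the measured TCP pose, the force, the opening and the grip force at its end, in the units of the state.
- observe(): the state, without advancing time (a new reading comes with each control period).
- capture(name): name is "side" or "top" or "wrist"; returns a dict with "img" (480x640x3 uint8, blue, green, red), "fx", "fy", "cx", "cy" (pixels), "pose" (4x4, takes a point from camera to world coordinates). Camera axes: x right, y down, z forward; pixel columns grow to the right and rows downward; lengths in m; the calibration is good to about 2 mm. The wrist camera is an equidistant fisheye: a pixel r from the principal point sees the ray r / f radians off the axis. A picture is of the moment at which its call begins. There is no depth.
- hand_in(): hands the job in; it is judged then, once.
The state is a dict: "clock": time; "joint_positions": joint angles; "dq": joint speeds; "effort": joint torques, N m; "position": TCP position; "tcp_rot": TCP orientation; "contact_force": force on the tool from outside, world axes, zero at the start; "ft_torque": the same for the moment, N m; "opening": opening from 0.0 (shut) to 1.0 (fully open); "grasp_force": force on a finger pad.
Only numpy, scipy, OpenCV 4.12 (cv2) and the standard library are available. Lean on these libraries where they do the work, as an engineer would, in place of code of your own. Each camera call takes 0.05 s, during which the arm holds its last target. There are 200 camera calls.

## Working session

There is one attempt and no reset: what is moved stays moved. The work goes in short steps, Python scripts to look and compute and a shell command to move; the robot and the scene stay as the last step left them, time stands still between calls to the robot, and variables do not carry over. Pictures are saved under pics/ and viewed, at most 10 in all, crops included, and the job is handed in when it is done.

```bash
ls; mkdir -p pics; python3 - <<'E'
from station import observe,capture
import cv2,numpy as np
s=observe();print(s['clock'],s['position'],s['tcp_rot'],s['opening'])
for n in('top','side'):
    c=capture(n);cv2.imwrite(f'pics/{n}0.png',c['img']);print(n,c['fx'],c['fy'],c['cx'],c['cy'],np.round(c['pose'],3).tolist())
E
```

```text
pics
0.0 [0.27679791 0.64249982 0.21326809] [ 2.01976180e-01  9.79390272e-01 -5.52707923e-04 -1.11844148e-04] 0.9984111641159525
top 525.357369303772 525.357369303772 318.2742526871748 235.1600828510487 [[-0.005, -0.986, 0.167, 0.427], [-0.999, -0.0, -0.033, 0.053], [0.033, -0.167, -0.985, 1.139], [0.0, 0.0, 0.0, 1.0]]
side 585.3472666483664 585.3472666483664 319.73251690034414 240.03093149350096 [[-0.963, -0.178, 0.202, 0.405], [-0.268, 0.575, -0.773, 0.793], [0.021, -0.798, -0.602, 0.648], [0.0, 0.0, 0.0, 1.0]]
```

View pics/top0.png

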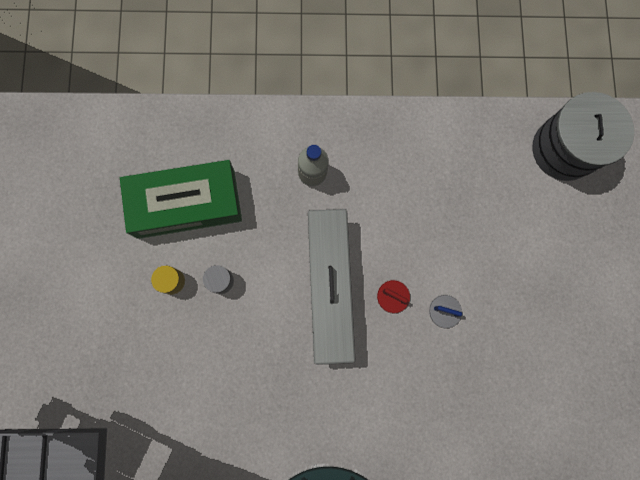

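View pics/side0.png

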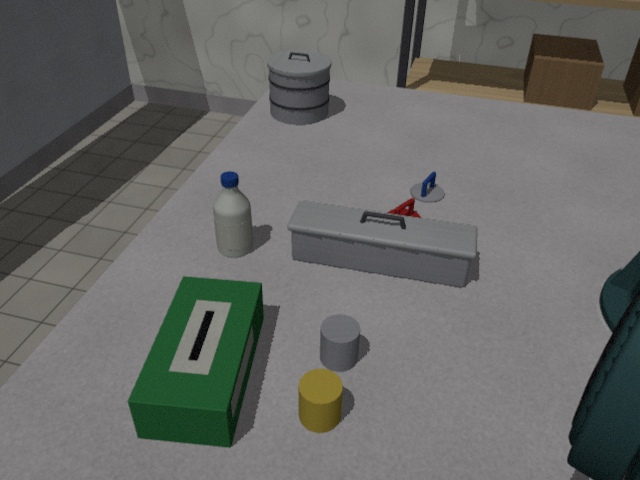

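Top view: the steel cup is at (217,279), with a yellow look-alike at (167,279). The steel lid with the blue handle is at (446,311), with a red look-alike at (394,297). The big drum at (595,130) also resembles a can, but it is far too large. Box (331,286), bottle (313,165), carton (180,197). I choose the grey cup and the blue-handled lid. The side view agrees: cup (340,343), lid handle (429,184).

```bash
cat > h.py <<'E'
import numpy as np,cv2
from station import observe,capture
from scipy.spatial.transform import Rotation as R
def ray(c,uv,z):
    uv=np.atleast_2d(np.float64(uv)); d=np.c_[(uv[:,0]-c['cx'])/c['fx'],(uv[:,1]-c['cy'])/c['fy'],np.ones(len(uv))]@c['pose'][:3,:3].T
    o=c['pose'][:3,3]; return o+d*((z-o[2])/d[:,2])[:,None]
def pix(c,p):
    q=(np.atleast_2d(p)-c['pose'][:3,3])@c['pose'][:3,:3]
    return np.c_[c['fx']*q[:,0]/q[:,2]+c['cx'],c['fy']*q[:,1]/q[:,2]+c['cy']]
def blob(img,lo,hi,roi):
    x0,y0,x1,y1=roi; m=np.zeros(img.shape[:2],np.uint8)
    m[y0:y1,x0:x1]=cv2.inRange(cv2.cvtColor(img,cv2.COLOR_BGR2HSV),lo,hi)[y0:y1,x0:x1]
    cs,_=cv2.findContours(m,cv2.RETR_EXTERNAL,cv2.CHAIN_APPROX_NONE)
    return max(cs,key=cv2.contourArea)[:,0,:].astype(float)
E
python3 - <<'E'
from h import *
t=capture('top');s=capture('side')
a=t['img'][240:345,140:240];b=t['img'][255:360,365:480]
hs=cv2.cvtColor(t['img'],cv2.COLOR_BGR2HSV)
for p in [(217,275),(217,290),(200,300),(235,288),(446,322),(440,308),(480,330)]: print(p,t['img'][p[1],p[0]],hs[p[1],p[0]])
cv2.imwrite('pics/crop.png',np.hstack([cv2.resize(a,(381,400)),cv2.resize(b,(400,400)) if 0 else cv2.resize(b,(438,400))])[:, :800])
# blue handle
for c,n,roi in((t,'top',(420,290,480,340)),(s,'side',(405,160,450,210))):
    k=blob(c['img'],(100,100,40),(130,255,255),roi); r=cv2.minAreaRect(k.astype(np.float32));print(n,'handle',r)
    if n=='top':
        P=ray(c,cv2.boxPoints(r),0.036);print(P.round(4),P.mean(0))
    else: print(ray(c,k.mean(0),0.03))
k=blob(t['img'],(15,100,40),(35,255,255),(140,250,200,310));print('yellow',cv2.minEnclosingCircle(k.astype(np.float32)))
for n,uv,z in(('cup',(217,279),.06),('yel',(167,279),.06),('lid',(446,311),.006),('red',(394,297),.006),('boxc',[(309,210),(347,209),(353,362),(315,363)],.08),('carton',[(121,178),(230,161),(240,210),(128,233)],.075),('bottle',(314,152),.15)): print(n,ray(t,uv,z).round(3).tolist())
E
```

```text
(217, 275) [120 118 119] [135   4 120]
(217, 290) [121 120 119] [105   4 121]
(200, 300) [128 130 133] [ 12  10 133]
(235, 288) [74 78 80] [20 19 80]
(446, 322) [116 115 115] [120   2 116]
(440, 308) [105  51  34] [113 172 105]
(480, 330) [138 139 143] [  6   9 143]
top handle ((447.830322265625, 310.3990783691406), (27.872745513916016, 4.6933488845825195), 16.699243545532227)
[[ 0.4577 -0.2257  0.036 ]
 [ 0.467  -0.2289  0.036 ]
 [ 0.4502 -0.2846  0.036 ]
 [ 0.4409 -0.2813  0.036 ]] [ 0.45393256 -0.2551162   0.036     ]
side handle ((428.0, 183.99998474121094), (10.195732116699219, 26.03165626525879), 40.601295471191406)
[[ 0.45343438 -0.24509739  0.03      ]]
yellow ((167.11253356933594, 280.10113525390625), 16.408355712890625)
cup [[0.519, 0.224, 0.06]]
yel [[0.519, 0.325, 0.06]]
lid [[0.453, -0.259, 0.006]]
red [[0.484, -0.148, 0.006]]
boxc [[0.659, 0.036, 0.08], [0.661, -0.042, 0.08], [0.353, -0.05, 0.08], [0.352, 0.025, 0.08]]
carton [[0.727, 0.425, 0.075], [0.765, 0.201, 0.075], [0.66, 0.178, 0.075], [0.611, 0.404, 0.075]]
bottle [[0.76, 0.027, 0.15]]
```

View pics/crop.png

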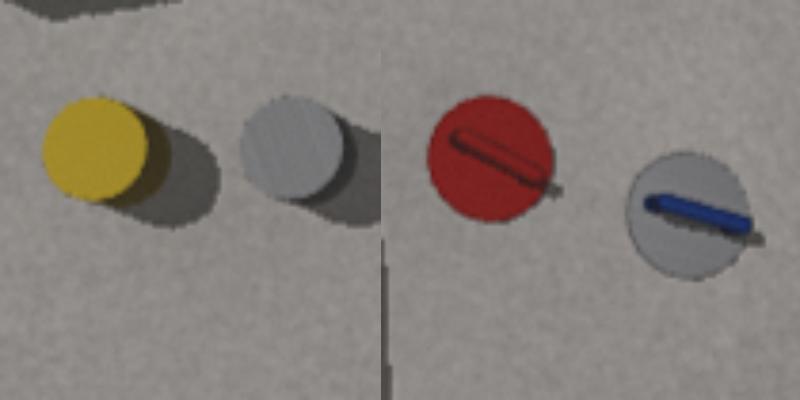

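The crop confirms the plain grey cup, with its top centred at px (216.7,278.5), world (0.520,0.225) and about 56 mm across. It also confirms the grey lid with the blue loop at px (445.6,311.7), world (0.453,-0.257). I'll now move above the cup.

```bash

python3 -m handwheel '[[-32.3,-23.9,0,0,0,0,91],[-32.3,-23.9,0,0,0,0,91],[-32.3,-23.9,0,0,0,0,91],[-32.3,-23.9,0,0,0,0,91],[-32.3,-23.9,0,0,0,0,91]]' | tail -c 400
python3 -c "from station import observe as o;s=o();print(s['joint_positions'],s['position'],s['tcp_rot'])" | tee -a kin.txt
python3 -m handwheel '[[-32.3,-23.9,0,0,0,0,91],[-32.3,-23.9,0,0,0,0,91],[-32.3,-23.9,0,0,0,0,91],[-32.3,-23.9,0,0,0,0,91],[-32.3,-23.9,0,0,0,0,91]]' | tail -c 400
python3 -m handwheel '[[-32.3,-23.9,0,0,0,0,91],[-32.3,-23.9,0,0,0,0,91],[0,0,-20,0,0,-0.102,91],[0,0,-20,0,0,-0.102,91]]'| tail -c 400
python3 -c "from station import observe as o;s=o();print(s['joint_positions'],s['position'],s['tcp_rot'])"| tee -a kin.txt
python3 -m handwheel '[[0,0,-20,0,0,-0.102,91],[0,0,-20,0,0,-0.102,91],[0,0,0,0,0,0,91]]'| tail -c 400
python3 -c "from station import observe as o;s=o();print(s['joint_positions'],s['position'],s['tcp_rot'],s['clock'])"| tee -a kin.txt
```

```text
clock: 0.62
position: [0.3785, 0.4675, 0.2138]
tcp_rot: [0.202, 0.979, -0.0, -0.0]
contact_force: [0.4, -0.3, -0.4]
opening: 1.0
grasp_force: 0.0
[ 8.51557435e-01  2.26612095e-01  1.93804349e+00 -6.84453322e-05
  9.77052820e-01 -3.12838288e-01] [0.37846843 0.46752217 0.21382348] [ 2.01786062e-01  9.79429620e-01 -6.43372722e-05 -3.88840929e-06]
clock: 1.03
position: [0.4796, 0.2937, 0.214]
tcp_rot: [0.202, 0.979, 0.0, 0.0]
contact_force: [1.4, 0.6, 0.4]
opening: 0.999
grasp_force: 0.0
clock: 1.37
position: [0.5197, 0.2238, 0.2534]
tcp_rot: [0.101, 0.995, -0.001, -0.001]
contact_force: [0.4, 0.9, 0.4]
opening: 1.0
grasp_force: 0.0
[ 3.65528384e-01  1.22019066e-01  1.98198300e+00 -7.73850099e-05
  1.04003618e+00 -1.00342760e+00] [0.51973281 0.22384515 0.25343026] [ 1.00729346e-01  9.94913113e-01 -5.79696137e-04 -1.07717168e-03]
clock: 1.62
position: [0.521, 0.2265, 0.2978]
tcp_rot: [-0.004, 1.0, 0.001, 0.002]
contact_force: [1.3, -0.1, 1.0]
opening: 0.995
grasp_force: 0.0
[ 3.69122949e-01  7.45717366e-02  1.94785618e+00 -3.15802053e-05
  1.11425734e+00 -1.20866326e+00] [0.52099977 0.22652568 0.29779882] [-3.50185071e-03  9.99990858e-01  8.64031940e-04  2.29657773e-03] 1.6167
```

```bash
L(){ python3 -c "
import json;from station import observe as o;s=o();print(json.dumps([list(s[k]) for k in('joint_positions','position','tcp_rot')]))" >> kin.jsonl; }
L
python3 -m handwheel '[[0,0,0,0,-0.125,0,91],[0,0,0,0,-0.125,0,91],[0,0,0,0,-0.125,0,91],[0,0,0,0,-0.125,0,91],[0,0,0,0,0,0,91]]' >/dev/null; L
python3 -m handwheel '[[0,0,0,0,0.125,0,91],[0,0,0,0,0.125,0,91],[0,0,0,0,0.125,0,91],[0,0,0,0,0.125,0,91],[0,0,0,0,0.125,0,91]]' >/dev/null; L
python3 -m handwheel '[[0,0,0,0,0.125,0,91],[0,0,0,0,0.125,0,91],[0,0,0,0,0.125,0,91],[0,0,0,0,0,0,91],[0,0,0,0,0,0,91]]'; L
cat > fk.py <<'E'
import numpy as np,json
from scipy.optimize import least_squares
from scipy.spatial.transform import Rotation as R
LO=np.array([-2.77,-.74,0,-1.06,.31,-3.08]);HI=np.array([2.77,2.19,2.66,4.2,2.87,3.08])
def fk(q,p):  # p: a1,d1,a2,a3,d4,d6,off,s4,s6
    a1,d1,a2,a3,d4,d6,off=p[:7]
    Y=lambda a:R.from_euler('y',a);Z=lambda a:R.from_euler('z',a)
    r=Z(q[0]);x=r.apply([a1,off,0])+[0,0,d1]
    r=r*Y(q[1]);x=x+r.apply([0,0,a2])
    r=r*Y(q[2]);x=x+r.apply([a3,0,d4])
    r=r*Z(S4*q[3])*Y(q[4])*Z(S6*q[5]);x=x+r.apply([0,0,d6])
    return x,r*C
S4=S6=1;C=R.identity()
E
python3 - <<'E'
import fk,json,numpy as np
from fk import *
D=[json.loads(l) for l in open('kin.jsonl')]
D.append([[1.131,.379,1.734,0,1.028,-.033],[.2768,.6425,.2133],[.202,.9794,-.0005,-.0001]])
best=None
for a in(1,-1):
  for b in(1,-1):
    fk.S4,fk.S6=a,b
    for zc in(0,np.pi/2,np.pi,-np.pi/2):
      fk.C=R.from_euler('z',zc)
      f=lambda p:np.concatenate([np.r_[fk.fk(d[0],p)[0]-d[1],.3*(fk.fk(d[0],p)[1].inv()*R.from_quat(d[2])).as_rotvec()] for d in D])
      s=least_squares(f,[.1,.4,.45,0,.5,.2,.02])
      if best is None or s.cost<best[0]: best=(s.cost,a,b,zc,s.x,s.fun)
print(best[:5],np.abs(best[5]).max())
json.dump([best[1],best[2],best[3],list(best[4])],open('fk.json','w'))
for d in D: print(np.round(d[0],3))
E
```

```text
clock: 2.87
position: [0.5202, 0.2263, 0.2926]
tcp_rot: [-0.0, 0.969, 0.001, -0.249]
contact_force: [-0.6, 0.6, 0.1]
opening: 0.995
grasp_force: 0.0Traceback (most recent call last):
  File "<stdin>", line 12, in <module>
    return func(*args, **kwargs)
    vector_fun = VectorFunction(
        fun_wrapped,
    ...<6 lines>...
        workers=workers
    )
    self._update_fun()
    ~~~~~~~~~~~~~~~~^^
    self.f = self.fun_wrapped(xp_copy(self.x))
             ~~~~~~~~~~~~~~~~^^^^^^^^^^^^^^^^^
    return np.atleast_1d(self.fun(x))
                         ~~~~~~~~^^^
    return self.f(x, *self.args, **self.kwargs)
           ~~~~~~^^^^^^^^^^^^^^^^^^^^^^^^^^^^^^
  File "<stdin>", line 11, in <lambda>
AttributeError: 'function' object has no attribute 'fk'
```

```bash
python3 - <<'E'
import fk as K,json,numpy as np
from fk import R,least_squares,LO,HI
D=[json.loads(l) for l in open('kin.jsonl')]
D.append([[1.131,.379,1.734,0,1.028,-.033],[.2768,.6425,.2133],[.202,.9794,-.0005,-.0001]])
best=None
for a in(1,-1):
  for b in(1,-1):
    for zc in(0,np.pi/2,np.pi,-np.pi/2):
      K.S4,K.S6=a,b;K.C=R.from_euler('z',zc)
      def f(p):
        o=[]
        for d in D:
          x,r=K.fk(d[0],p);o+=[*(x-d[1]),*(.3*(r.inv()*R.from_quat(d[2])).as_rotvec())]
        return np.array(o)
      s=least_squares(f,[.1,.4,.45,0,.5,.2,.02])
      if best is None or s.cost<best[0]: best=(s.cost,a,b,zc,s.x,s.fun)
print(best[:5],np.abs(best[5]).max())
json.dump([best[1],best[2],best[3],list(best[4])],open('fk.json','w'))
K.S4,K.S6=best[1:3];K.C=R.from_euler('z',best[3]);p=best[4]
def ik(x,r,q0):
  g=lambda q:np.r_[K.fk(q,p)[0]-x,.3*(K.fk(q,p)[1].inv()*r).as_rotvec()]
  s=least_squares(g,np.clip(q0,LO+1e-3,HI-1e-3),bounds=(LO,HI));return s.x,np.abs(s.fun).max()
q0=np.array(D[0][0])
for psi in(0,-20,20,-45,45,66,-66):
  for th in(-50,-45,-40,0,40,45,50):
    r=R.from_euler('z',psi,degrees=True)*R.from_quat([0,1,0,0])*R.from_euler('y',th,degrees=True)
    x=np.array([.52,.225,.03])+r.apply([0,0,.019])
    q,e=ik(x,r,q0);print(psi,th,q.round(2),round(e,4))
E
```

```text
(np.float64(2.7519637189789356e-07), 1, 1, 1.5707963267948966, array([-0.00530363,  0.32349056,  0.55014204,  0.04316242,  0.61082646,
        0.26883556,  0.0232581 ])) 0.0004836305614735125
0 -50 [ 0.49  0.37  2.2  -1.06  0.31 -0.08] 0.1144
0 -45 [ 0.49  0.39  2.2  -1.06  0.31 -0.07] 0.0922
0 -40 [ 0.49  0.4   2.19 -1.06  0.31 -0.07] 0.07
0 0 [ 0.37  0.49  2.05 -0.    0.6  -1.2 ] 0.0
0 40 [ 0.29  0.75  1.72  0.19  1.35 -1.39] 0.0
0 45 [ 0.28  0.79  1.68  0.2   1.44 -1.4 ] 0.0
0 50 [ 0.28  0.83  1.64  0.21  1.53 -1.4 ] 0.0
-20 -50 [ 0.62  0.47  2.11 -1.06  0.64  0.37] 0.0908
-20 -45 [ 0.59  0.46  2.13 -1.06  0.58  0.34] 0.0738
-20 -40 [ 0.57  0.46  2.14 -1.06  0.52  0.31] 0.0558
-20 0 [ 0.37  0.49  2.05 -0.    0.6  -0.85] 0.0
-20 40 [ 0.21  0.72  1.77  0.37  1.28 -1.23] 0.0
-20 45 [ 0.2   0.76  1.74  0.39  1.36 -1.24] 0.0
-20 50 [ 0.19  0.8   1.71  0.41  1.44 -1.26] 0.0
20 -50 [ 0.53  0.36  2.2  -1.06  0.31 -0.33] 0.1195
20 -45 [ 0.52  0.37  2.2  -1.06  0.31 -0.34] 0.0984
20 -40 [ 0.52  0.39  2.2  -1.06  0.31 -0.34] 0.0774
20 0 [ 0.37  0.49  2.05 -0.    0.6  -1.55] 0.0
20 40 [ 0.36 
[... 820 characters left out ...]
.76] 0.0
66 -50 [ 0.27  0.39  2.15  0.87  0.45 -3.08] 0.1271
66 -45 [ 0.27  0.4   2.15  0.84  0.44 -3.08] 0.1076
66 -40 [ 0.27  0.42  2.15  0.81  0.43 -3.08] 0.0878
66 0 [ 0.37  0.49  2.05 -0.    0.6  -2.36] 0.0
66 40 [ 0.53  0.73  1.77 -0.4   1.27 -1.95] 0.0
66 45 [ 0.55  0.76  1.74 -0.43  1.35 -1.93] 0.0
66 50 [ 0.56  0.8   1.7  -0.45  1.43 -1.91] 0.0
-66 -50 [ 0.7   0.69  1.96 -0.98  1.09  1.03] 0.0
-66 -45 [ 0.67  0.65  1.98 -0.94  1.01  0.98] 0.0
-66 -40 [ 0.65  0.62  1.99 -0.89  0.94  0.92] 0.0
-66 0 [ 0.37  0.49  2.05  0.    0.6  -0.05] 0.0
-66 40 [ 0.09  0.63  1.98  0.82  0.98 -0.95] 0.0
-66 45 [ 0.07  0.66  1.97  0.87  1.05 -1.01] 0.0
-66 50 [ 0.04  0.69  1.95  0.91  1.13 -1.05] 0.0
```

```bash
cat >> h.py <<'E'
def rot(psi,th): return R.from_euler('z',psi,degrees=True)*R.from_quat([0,1,0,0])*R.from_euler('y',th,degrees=True)
def go(c,psi,th,d=14,spin=0):
    "tool-frame shift (mm) and turn (rad) to put the point d mm behind the TCP at c"
    s=observe();r0=R.from_quat(s['tcp_rot']);r=rot(psi,th)*R.from_euler('z',spin)
    x=np.array(c)+r.apply([0,0,d/1000]);rv=(r0.inv()*r).as_rotvec()
    print('shift',(1e3*r0.inv().apply(x-s['position'])).round(1),'turn',rv.round(3),'t',round(float(s['clock']),2),'F',np.round(s['contact_force'],1),'open',round(float(s['opening']*91.2),1),'tcp',np.round(s['position'],4),'q',np.round(s['joint_positions'],2))
    print('turn first then shift',(1e3*r.inv().apply(x-s['position'])).round(1))
E
cat >> fk.py <<'E'
def load():
    global S4,S6,C
    S4,S6,z,p=json.load(open('fk.json'));C=R.from_euler('z',z);return p
def ik(x,r,q0,p):
    g=lambda q:np.r_[fk(q,p)[0]-x,.3*(fk(q,p)[1].inv()*r).as_rotvec()]
    s=least_squares(g,np.clip(q0,LO+1e-3,HI-1e-3),bounds=(LO,HI));return s.x.round(2),round(np.abs(s.fun).max(),4)
E
python3 - <<'E'
from h import *;import fk as K
p=K.load();q0=[.37,.49,2.05,0,.6,-.3]
for psi in(-60,-66,-72):
  for c,th in(((.52,.225,.03),45),((.52,.225,.09),45),((.52,.175,.028),45),((.52,.175,.028),-45),((.52,.175,.09),-45)):
    r=rot(psi,th);print(psi,c,th,*K.ik(np.array(c)+r.apply([0,0,.014]),r,q0,p))
go((.52,.225,.2),-66,45)
E
```

```text
-60 (0.52, 0.225, 0.03) 45 [ 0.07  0.67  1.93  0.79  1.11 -1.02] 0.0
-60 (0.52, 0.225, 0.09) 45 [ 0.07  0.56  1.95  0.76  1.17 -0.96] 0.0
-60 (0.52, 0.175, 0.028) 45 [-0.01  0.67  1.94  0.74  1.13 -1.06] 0.0
-60 (0.52, 0.175, 0.028) -45 [ 0.61  0.61  2.06 -1.06  0.93  0.96] 0.0043
-60 (0.52, 0.175, 0.09) -45 [ 0.61  0.49  2.09 -1.02  0.97  0.87] 0.0
-66 (0.52, 0.225, 0.03) 45 [ 0.06  0.65  1.97  0.86  1.06 -1.  ] 0.0
-66 (0.52, 0.225, 0.09) 45 [ 0.06  0.54  1.98  0.83  1.12 -0.93] 0.0
-66 (0.52, 0.175, 0.028) 45 [-0.02  0.65  1.97  0.81  1.09 -1.04] 0.0
-66 (0.52, 0.175, 0.028) -45 [ 0.61  0.62  2.04 -1.    0.97  0.99] 0.0
-66 (0.52, 0.175, 0.09) -45 [ 0.61  0.51  2.05 -0.95  1.03  0.89] 0.0
-72 (0.52, 0.225, 0.03) 45 [ 0.05  0.64  2.    0.94  1.01 -0.99] 0.0
-72 (0.52, 0.225, 0.09) 45 [ 0.05  0.52  2.02  0.89  1.07 -0.9 ] 0.0
-72 (0.52, 0.175, 0.028) 45 [-0.03  0.64  2.01  0.88  1.04 -1.02] 0.0
-72 (0.52, 0.175, 0.028) -45 [ 0.6   0.64  2.   -0.92  1.02  1.  ] 0.0
-72 (0.52, 0.175, 0.09) -45 [ 0.6   0.53  2.02 -0.88  1.08  0.91] 0.0
shift [-45.7   7.6  91.9] turn [-0.693  0.25   0.925] t 2.87 F [-0.6  0.6  0.1] open 90.8 tcp [0.5202 0.2263 0.2926] q [ 0.3   0.31  1.73  0.14  1.58 -1.31]
turn first then shift [-66.3  -0.7  78.7]
```

```bash

python3 -m handwheel '[[0,0,0,-0.0693,0.025,0.0925,91],[0,0,0,-0.0693,0.025,0.0925,91],[0,0,0,-0.0693,0.025,0.0925,91],[0,0,0,-0.0693,0.025,0.0925,91],[0,0,0,-0.0693,0.025,0.0925,91]]' >/dev/null
python3 -m handwheel '[[0,0,0,-0.0693,0.025,0.0925,91],[0,0,0,-0.0693,0.025,0.0925,91],[0,0,0,-0.0693,0.025,0.0925,91],[0,0,0,-0.0693,0.025,0.0925,91],[0,0,0,-0.0693,0.025,0.0925,91]]' >/dev/null
python3 -m handwheel '[[-33,0,0,0,0,0,91],[-33,0,0,0,0,0,91],[0,0,0,0,0,0,91]]' >/dev/null
python3 - <<'E'
from h import *
go((.52,.225,.03),-66,45)
c=capture('wrist');cv2.imwrite('pics/w1.png',c['img'])
E
```

```text
shift [-117.9    0.8  199.6] turn [ 0.002  0.002 -0.   ] t 3.95 F [-0.3  0.6 -1.1] open 91.3 tcp [0.5382 0.1814 0.2448] q [-0.02  0.31  1.93  0.71  1.36 -0.76]
turn first then shift [-118.4    1.1  199.3]
```

View pics/w1.png

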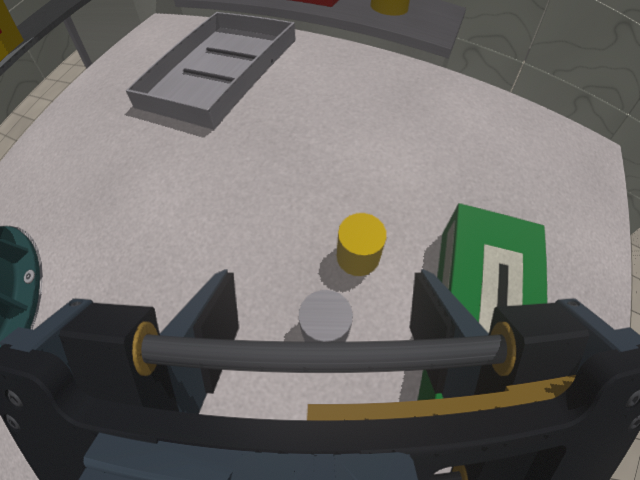

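The wrist view shows the grey cup at (325,317), midway between the finger pads at (230,300) and (420,300), with the yellow cup beyond at (361,243). I'll approach along the tool axis.

```bash

python3 -m handwheel '[[-39.3,0.3,0,0,0,0,91],[-39.3,0.3,0,0,0,0,91],[-39.3,0.3,0,0,0,0,91],[0,0,40,0,0,0,91],[0,0,40,0,0,0,91]]' >/dev/null
python3 -m handwheel '[[0,0,40,0,0,0,91],[0,0,30,0,0,0,91],[0,0,0,0,0,0,91]]' >/dev/null
python3 - <<'E'
from h import *
go((.52,.225,.03),-66,45)
E
python3 -m handwheel '[[0,0,25,0,0,0,91],[0,0,24,0,0,0,91],[0,0,0,0,0,0,91]]' >/dev/null
python3 - <<'E'
from h import *
go((.52,.225,.03),-66,45)
E
```

```text
shift [-4.7  0.9 45.4] turn [-0.003  0.001  0.001] t 4.67 F [-1.1  0.   0.1] open 91.2 tcp [0.5269 0.2075 0.0556] q [ 0.02  0.6   1.97  0.81  1.12 -0.97]
turn first then shift [-4.8  0.8 45.4]
shift [-4.5 -0.6 -1. ] turn [-0.001  0.002  0.002] t 4.92 F [-0.7 -0.4  0.1] open 91.1 tcp [0.5149 0.2378 0.0225] q [ 0.07  0.65  1.98  0.87  1.05 -1.01]
turn first then shift [-4.5 -0.6 -1.1]
```

```bash

python3 -m handwheel '[[-4.2,0,0,0,0,0,91],[0,0,0,0,0,0,40],[0,0,0,0,0,0,40],[0,0,0,0,0,0,40],[0,0,0,0,0,0,40]]' 
python3 -m handwheel '[[0,0,0,0,0,0,40],[0,0,0,0,0,0,40],[0,0,0,0,0,0,40]]'
python3 - <<'E'
from h import *
go((.52,.225,.03),-66,45)
t=capture('top');s=capture('side');cv2.imwrite('pics/g1.png',np.hstack([cv2.resize(t['img'][190:350,120:320],(400,320)),cv2.resize(s['img'][230:430,240:480],(384,320))]))
E
```

```text
clock: 5.33
position: [0.5187, 0.2327, 0.021]
tcp_rot: [0.503, 0.776, 0.209, -0.319]
contact_force: [-0.1, -0.4, 0.3]
opening: 0.738
grasp_force: 0.0
clock: 5.58
position: [0.5181, 0.2331, 0.0205]
tcp_rot: [0.503, 0.776, 0.209, -0.32]
contact_force: [0.1, -2.9, 4.9]
opening: 0.594
grasp_force: 30.0
shift [ 1.  -1.5  1.5] turn [0.001 0.002 0.002] t 5.58 F [ 0.1 -2.9  4.9] open 54.2 tcp [0.5181 0.2331 0.0205] q [ 0.06  0.65  1.97  0.86  1.05 -1.01]
turn first then shift [ 1.  -1.5  1.5]
```

View pics/g1.png

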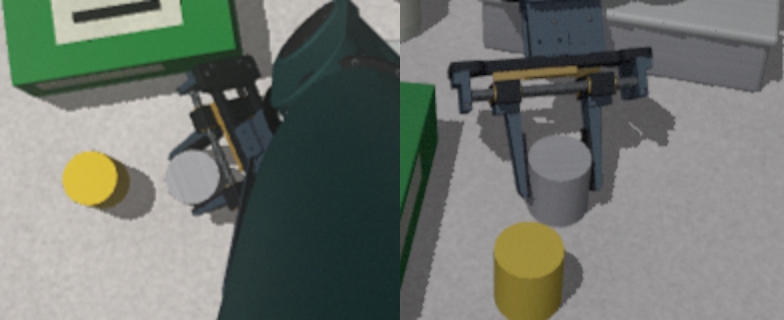

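The crop shows the pads closed on the cup (54 mm opening, 30 N), with the yellow cup clear. Next: lift, move to the free spot, and tilt to -45°.

```bash

python3 -m handwheel '[[14,0,-14,0,0,0,40],[28,0,-28,0,0,0,40],[28,0,-28,0,0,0,40],[-16.1,-10.2,-16.1,0,0,0,40],[-16.1,-10.2,-16.1,0,0,0,40]]' >/dev/null
python3 -m handwheel '[[0,0,0,0,-0.1208,0,40],[0,0,0,0,-0.1208,0,40],[0,0,0,0,-0.1208,0,40],[0,0,0,0,-0.1208,0,40],[0,0,0,0,-0.1208,0,40]]'  >/dev/null
python3 -m handwheel '[[0,0,0,0,-0.1208,0,40],[0,0,0,0,-0.1208,0,40],[0,0,0,0,-0.1208,0,40],[0,0,0,0,-0.1208,0,40],[0,0,0,0,-0.1208,0,40]]'  >/dev/null
python3 -m handwheel '[[0,0,0,0,-0.1208,0,40],[0,0,0,0,-0.1208,0,40],[0,0,0,0,-0.1208,0,40],[0,0,0,0,0,0,40],[0,0,0,0,0,0,40]]' 
python3 - <<'E'
from h import *
go((.52,.175,.028),-66,-45)
t=capture('top');s=capture('side');cv2.imwrite('pics/g2.png',np.hstack([cv2.resize(t['img'][190:350,120:320],(400,320)),cv2.resize(s['img'][230:430,240:480],(384,320))]))
E
```

```text
clock: 7.35
position: [0.5166, 0.1841, 0.118]
tcp_rot: [0.502, 0.776, -0.208, 0.321]
contact_force: [-0.8, -0.3, -0.9]
opening: 0.597
grasp_force: 30.0
shift [56.7 -0.6 84.5] turn [ 0.001 -0.     0.003] t 7.35 F [-0.8 -0.3 -0.9] open 54.5 tcp [0.5166 0.1841 0.118 ] q [ 0.64  0.44  2.05 -0.9   1.08  0.84]
turn first then shift [56.8 -0.6 84.5]
```

View pics/g2.png

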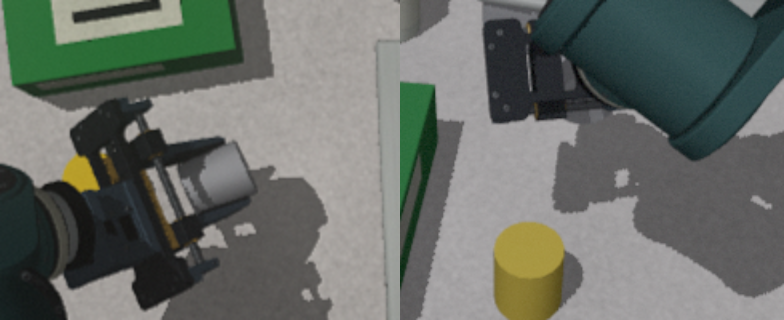

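The crop shows the cup horizontal in the fingers with its mouth toward the box. I'll lower it with force checks.

```bash

python3 -m handwheel '[[16,0,24,0,0,0,40],[16,0,24,0,0,0,40],[16,0,24,0,0,0,40],[4,0,7,0,0,0,40],[0,0,0,0,0,0,40]]' >/dev/null
python3 - <<'E'
from h import *
go((.52,.175,.028),-66,-45)
E
python3 -m handwheel '[[1.5,0,1.5,0,0,0,40],[0,0,0,0,0,0,40]]' | grep -E 'force|posi'
python3 -m handwheel '[[1.5,0,1.5,0,0,0,40],[0,0,0,0,0,0,40]]' | grep -E 'force|posi'
```

```text
shift [ 6.7 -0.3  4.1] turn [-0.001  0.001 -0.   ] t 7.87 F [-0.2 -0.8 -0.3] open 54.5 tcp [0.5251 0.1644 0.0257] q [ 0.61  0.61  2.05 -1.    0.97  0.98]
turn first then shift [ 6.7 -0.3  4.1]
position: [0.5263, 0.1663, 0.0259]
contact_force: [-1.2, -0.4, -1.0]
grasp_force: 30.0
position: [0.526, 0.1664, 0.0233]
contact_force: [-1.0, 0.3, -1.5]
grasp_force: 30.0
```

```bash

for i in 1; do python3 -m handwheel '[[1.2,0,1.2,0,0,0,40],[0,0,0,0,0,0,40]]' | grep -E 'contact|posi'; done
python3 -m handwheel '[[0.8,0,0.8,0,0,0,40],[0,0,0,0,0,0,40]]' | grep -E 'contact|posi'
python3 -m handwheel '[[0.8,0,0.8,0,0,0,40],[0,0,0,0,0,0,40]]' | grep -E 'contact|posi'
```

```text
position: [0.5261, 0.1664, 0.0222]
contact_force: [-6.2, 3.9, 16.7]
position: [0.5262, 0.1664, 0.022]
contact_force: [-11.3, 6.8, 30.8]
position: [0.5263, 0.1664, 0.0214]
contact_force: [-14.6, 7.8, 38.0]
```

```bash

python3 -m handwheel '[[-1,0,-1,0,0,0,40],[0,0,0,0,0,0,40]]' | grep -E 'contact|posi'
python3 -m handwheel '[[0,0,0,0,0,0,60],[0,0,0,0,0,0,65],[0,0,0,0,0,0,75],[0,0,0,0,0,0,91],[0,0,0,0,0,0,91]]' | grep -E 'contact|posi|open'
python3 -m handwheel '[[0,0,0,0,0,0,91],[0,0,-20,0,0,0,91],[0,0,-40,0,0,0,91],[0,0,-40,0,0,0,91],[0,0,0,0,0,0,91]]' | grep -E 'contact|posi|open'
python3 - <<'E'
from h import *
go((.52,.175,.15),-66,45)
t=capture('top');cv2.imwrite('pics/g3.png',cv2.resize(t['img'][190:350,120:320],(800,600)))
E
```

```text
position: [0.5262, 0.1664, 0.0215]
contact_force: [-5.1, 3.4, 16.4]
position: [0.5255, 0.1659, 0.0198]
contact_force: [-0.3, -0.3, 0.6]
opening: 0.9
position: [0.4975, 0.2353, 0.0947]
contact_force: [0.7, 1.4, 0.9]
opening: 0.998
shift [-70.6  -3.7   6.2] turn [0.009 1.57  0.003] t 9.7 F [0.7 1.4 0.9] open 91.0 tcp [0.4975 0.2353 0.0947] q [ 0.73  0.5   2.02 -0.86  1.1   0.91]
turn first then shift [ -6.3  -3.9 -70.5]
```

View pics/g3.png

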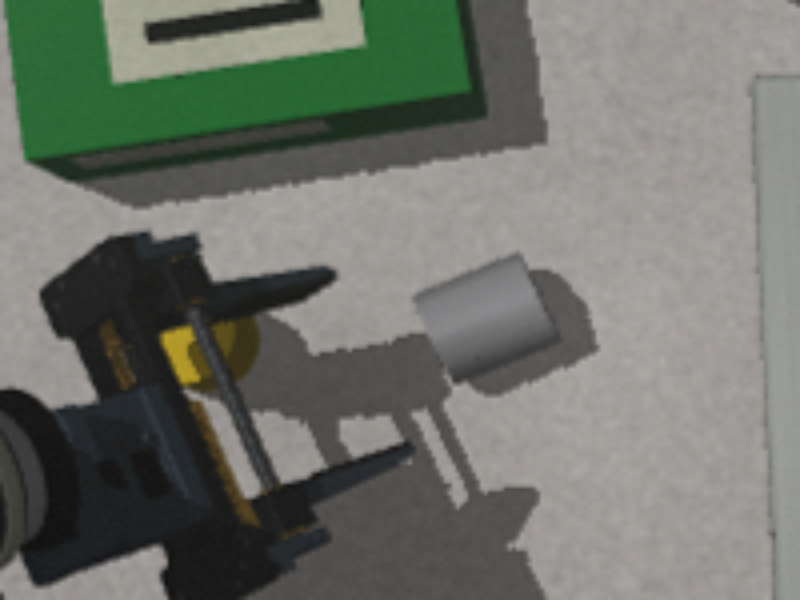

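The crop shows the cup lying flat with its centre at about (487,318) in the crop, which is px (241.8,274.8), and its axis at azimuth about -66°. It hasn't rolled. Next I lift clear, tilt over to +45° and regrasp.

```bash

python3 -m handwheel '[[-28,0,-28,0,0,0,91],[-28,0,-28,0,0,0,91],[-28,0,-28,0,0,0,91],[0,0,0,0,0.1208,0,91],[0,0,0,0,0.1208,0,91]]' >/dev/null
python3 -m handwheel '[[0,0,0,0,0.1208,0,91],[0,0,0,0,0.1208,0,91],[0,0,0,0,0.1208,0,91],[0,0,0,0,0.1208,0,91],[0,0,0,0,0.1208,0,91]]' >/dev/null
python3 -m handwheel '[[0,0,0,0,0.1208,0,91],[0,0,0,0,0.1208,0,91],[0,0,0,0,0.1208,0,91],[0,0,0,0,0.1208,0,91],[0,0,0,0,0.1208,0,91]]' >/dev/null
python3 -m handwheel '[[0,0,0,0,0.1208,0,91],[0,0,0,0,0,0,91]]' >/dev/null
python3 - <<'E'
from h import *
t=capture('top')
c=ray(t,(241.8,274.8),.038)[0];print(c)
m=np.abs(t['img'].astype(int)).max(2)
c[2]=.028;go(c,-66,45)
E
```

```text
[0.52934213 0.17620113 0.038     ]
shift [-169.8    9.9   97.2] turn [-0.     0.002 -0.004] t 11.22 F [-0.2  0.5  1.3] open 91.1 tcp [0.4959 0.2288 0.2068] q [ 0.06  0.31  2.02  0.77  1.26 -0.77]
turn first then shift [-170.     9.1   96.9]
```

```bash

python3 -m handwheel '[[-40,2,0,0,0,0,91],[-40,2,0,0,0,0,91],[-40,2,0,0,0,0,91],[-40,2,0,0,0,0,91],[-9,0,0,0,0,0,91]]' >/dev/null
python3 -m handwheel '[[0,0,25,0,0,0,91],[0,0,25,0,0,0,91],[0,0,0,0,0,0,91]]' >/dev/null
python3 - <<'E'
from h import *
go((.527,.1755,.029),-66,45)
E
```

```text
shift [-3.  -0.5 43.6] turn [-0.004  0.003 -0.   ] t 11.88 F [-0.4 -0.4 -0.5] open 91.0 tcp [0.5352 0.1586 0.0522] q [-0.06  0.61  1.95  0.75  1.15 -1.  ]
turn first then shift [-3.1 -0.7 43.6]
```

```bash

python3 -m handwheel '[[-2.5,0,20,0,0,0,91],[0,0,20,0,0,0,91],[0,0,3,0,0,0,91],[0,0,0,0,0,0,91]]' | grep contact
python3 - <<'E'
from h import *
go((.527,.1755,.029),-66,45)
E
python3 -m handwheel '[[0,0,0,0,0,0,40],[0,0,0,0,0,0,40],[0,0,0,0,0,0,40],[0,0,0,0,0,0,40],[0,0,0,0,0,0,40]]' | grep contact
python3 -m handwheel '[[0,0,0,0,0,0,40],[0,0,0,0,0,0,40],[0,0,0,0,0,0,40]]'
python3 - <<'E'
from h import *
go((.527,.1755,.029),-66,45)
t=capture('top');s=capture('side');cv2.imwrite('pics/g4.png',np.hstack([cv2.resize(t['img'][190:350,120:320],(400,320)),cv2.resize(s['img'][230:430,240:480],(384,320))]))
E
```

```text
contact_force: [-0.1, -0.3, -0.3]
shift [-0.8 -2.4  4.1] turn [-0.001  0.003  0.002] t 12.22 F [-0.1 -0.3 -0.3] open 90.9 tcp [0.5261 0.1834 0.0226] q [-0.02  0.65  1.96  0.8   1.09 -1.03]
turn first then shift [-0.9 -2.4  4.1]
contact_force: [0.1, -0.7, -0.2]
clock: 12.88
position: [0.527, 0.1828, 0.0225]
tcp_rot: [0.503, 0.776, 0.209, -0.32]
contact_force: [0.9, -2.2, 3.9]
opening: 0.615
grasp_force: 30.0
shift [-0.1 -3.   4.7] turn [0.001 0.002 0.002] t 12.88 F [ 0.9 -2.2  3.9] open 56.1 tcp [0.527  0.1828 0.0225] q [-0.02  0.65  1.96  0.8   1.09 -1.03]
turn first then shift [-0.1 -3.   4.7]
```

View pics/g4.png

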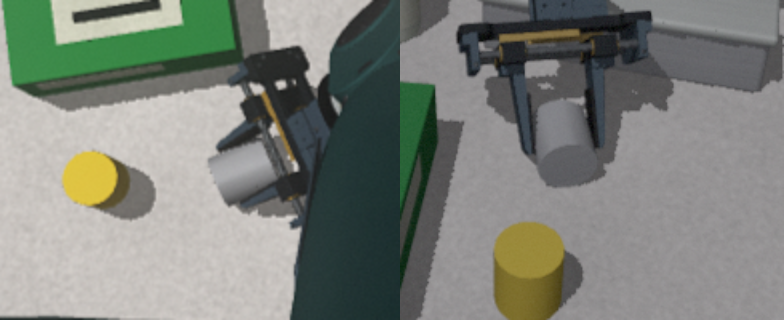

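The crop shows the pads on the lying cup with its base toward the yellow cup (56 mm, 30 N). Next: lift, return over the original spot, and spin 180° about the tool axis.

```bash

python3 -m handwheel '[[14,0,-14,0,0,0,40],[28,0,-28,0,0,0,40],[28,0,-28,0,0,0,40],[16.1,7,16.1,0,0,0,40],[16.1,7,16.1,0,0,0,40]]' >/dev/null
python3 -m handwheel '[[0,0,0,0,0,0.1208,40],[0,0,0,0,0,0.1208,40],[0,0,0,0,0,0.1208,40],[0,0,0,0,0,0.1208,40],[0,0,0,0,0,0.1208,40]]'  >/dev/null
python3 -m handwheel '[[0,0,0,0,0,0.1208,40],[0,0,0,0,0,0.1208,40],[0,0,0,0,0,0.1208,40],[0,0,0,0,0,0.1208,40],[0,0,0,0,0,0.1208,40]]'  >/dev/null
python3 -m handwheel '[[0,0,0,0,0,0.1208,40],[0,0,0,0,0,0.1208,40],[0,0,0,0,0,0.1208,40],[0,0,0,0,0,0.1208,40],[0,0,0,0,0,0.1208,40]]'  >/dev/null
python3 -m handwheel '[[0,0,0,0,0,0.1208,40],[0,0,0,0,0,0.1208,40],[0,0,0,0,0,0.1208,40],[0,0,0,0,0,0.1208,40],[0,0,0,0,0,0.1208,40]]'  >/dev/null
python3 -m handwheel '[[0,0,0,0,0,0.1208,40],[0,0,0,0,0,0.1208,40],[0,0,0,0,0,0.1208,40],[0,0,0,0,0,0.1208,40],[0,0,0,0,0,0.1208,40]]'  >/dev/null
python3 -m handwheel '[[0,0,0,0,0,0.1208,40],[0,0,0,0,0,0,40],[0,0,0,0,0,0,40]]'
python3 - <<'E'
from h import *
go((.52,.225,.035),-66,45,spin=np.pi)
t=capture('top');s=capture('side');cv2.imwrite('pics/g5.png',np.hstack([cv2.resize(t['img'][190:350,120:320],(400,320)),cv2.resize(s['img'][230:430,240:480],(384,320))]))
E
```

```text
clock: 15.73
position: [0.5204, 0.2304, 0.121]
tcp_rot: [0.777, -0.501, -0.319, -0.209]
contact_force: [0.1, -0.4, -1.1]
opening: 0.617
grasp_force: 30.0
shift [64.   3.  71.6] turn [-0.    -0.002  0.006] t 15.73 F [ 0.1 -0.4 -1.1] open 56.2 tcp [0.5204 0.2304 0.121 ] q [0.06 0.48 1.99 0.8  1.17 2.26]
turn first then shift [64.2  2.5 71.4]
```

View pics/g5.png

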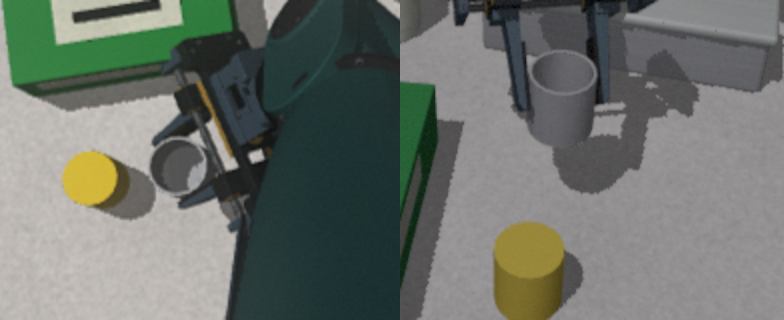

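The crop shows the cup held upright, mouth up, with an open dark interior, over its original place. I'll lower it in force-checked steps.

```bash

python3 -m handwheel '[[20,0.8,22,0,0,0,40],[20,0.8,22,0,0,0,40],[20,0.8,20,0,0,0,40],[0,0,0,0,0,0,40],[0,0,0,0,0,0,40]]' | grep -E 'posi|contact'
python3 -m handwheel '[[1.5,0,1.5,0,0,0,40],[0,0,0,0,0,0,40]]' | grep -E 'contact|posi'
python3 -m handwheel '[[1.2,0,1.2,0,0,0,40],[0,0,0,0,0,0,40]]' | grep -E 'contact|posi'
python3 -m handwheel '[[1,0,1,0,0,0,40],[0,0,0,0,0,0,40]]' | grep -E 'contact|posi'
```

```text
position: [0.5168, 0.2319, 0.0331]
contact_force: [-0.4, -0.6, -1.1]
position: [0.5185, 0.232, 0.0328]
contact_force: [0.1, -0.5, -1.9]
position: [0.5181, 0.2319, 0.0306]
contact_force: [-0.1, 0.0, -1.5]
position: [0.5177, 0.2319, 0.0286]
contact_force: [-1.6, 0.1, -1.1]
```

```bash

python3 -m handwheel '[[1,0,1,0,0,0,40],[0,0,0,0,0,0,40]]' | grep -E 'contact|posi'
python3 -m handwheel '[[1,0,1,0,0,0,40],[0,0,0,0,0,0,40]]' | grep -E 'contact|posi'
python3 -m handwheel '[[0.8,0,0.8,0,0,0,40],[0,0,0,0,0,0,40]]' | grep -E 'contact|posi'
```

```text
position: [0.5175, 0.2319, 0.0268]
contact_force: [-0.4, 0.0, -0.8]
position: [0.5176, 0.2319, 0.0254]
contact_force: [0.1, -0.2, -0.3]
position: [0.5178, 0.2318, 0.0251]
contact_force: [-2.0, -6.3, 11.7]
```

```bash

python3 -m handwheel '[[0.4,0,0.4,0,0,0,40],[0,0,0,0,0,0,40]]' | grep -E 'contact|posi'
python3 -m handwheel '[[0,0,0,0,0,0,58],[0,0,0,0,0,0,62],[0,0,0,0,0,0,70],[0,0,0,0,0,0,91],[0,0,0,0,0,0,91]]' | grep -E 'contact|posi|open'
python3 -m handwheel '[[0,0,0,0,0,0,91],[0,0,-20,0,0,0,91],[0,0,-40,0,0,0,91],[0,0,-40,0,0,0,91],[0,0,0,0,0,0,91]]' | grep -E 'contact|posi|open'
python3 -m handwheel '[[0,0,-40,0,0,0,91],[0,0,-40,0,0,0,91],[0,0,0,0,0,0,91]]' | grep -E 'contact|posi|open'
python3 - <<'E'
from h import *
# level the tool here; handle yaw axis
go((.5,.1,.25),-66,0,spin=np.pi)
s=capture('side');t=capture('top')
for z in (.06,):
  p=pix(t,[.52,.225,z])[0];print('rim px expected',p)
  x,y=map(int,p);g=cv2.cvtColor(t['img'],cv2.COLOR_BGR2GRAY)[y-25:y+25,x-25:x+25]
  e=cv2.HoughCircles(cv2.resize(g,None,fx=4,fy=4,interpolation=cv2.INTER_CUBIC),cv2.HOUGH_GRADIENT,1,20,param1=120,param2=25,minRadius=40,maxRadius=64)
  print(e)
  if e is not None:
    for a in e[0][:4]: print(ray(t,(x-25+(a[0]+.5)/4-.5,y-25+(a[1]+.5)/4-.5),z),a[2]/4)
cv2.imwrite('pics/g6t.png',t['img']);cv2.imwrite('pics/g6s.png',s['img'])
print(g[8:42:2,8:42:2])
E
```

```text
position: [0.5178, 0.2318, 0.025]
contact_force: [-3.5, -11.1, 18.8]
position: [0.5175, 0.2319, 0.0237]
contact_force: [0.0, 0.6, 0.2]
opening: 0.866
position: [0.5507, 0.1644, 0.0991]
contact_force: [2.1, 0.0, 1.9]
opening: 1.0
position: [0.5733, 0.1127, 0.1559]
contact_force: [0.8, -0.4, 1.4]
opening: 1.001
shift [-69.7  71.4 -44.7] turn [-0.008  0.779  0.002] t 18.5 F [ 0.8 -0.4  1.4] open 91.2 tcp [0.5733 0.1127 0.1559] q [-0.13  0.48  1.88  0.67  1.32  2.23]
turn first then shift [-18.2  72.1 -80.1]
rim px expected [216.52203506 278.41493849]
[[[102.5 105.5  50.5]]]
[[0.51880616 0.22551978 0.06      ]] 12.625
[[194 196 189 192 191 190 188 191 190 191 188 189 191 189 190 196 190]
 [196 198 191 189 194 195 190 191 192 190 190 190 190 194 191 195 192]
 [189 194 196 194 194 198 184 180 176 174 168 186 198 191 189 187 185]
 [192 195 195 194 192 178 144  86  63  64  80 134 157 180 197 190 190]
 [188 194 192 195 177  72  67  72  70  76  79  78  82 158 173 201 193]
 [191 192 194 177  70  68  69  75  92  98  96  93  94 102 148  75 177]
 [190 192 193 112  68  69  77  95  93  94  94  95  95  94 136  73  94]
 [187 193 160  66  69  69  94  96  95  93  93  96  93  92 136 122  67]
 [190 188 173  68  69  84  93  95  96  95  94  93  91 171 171 163  68]
 [187 177 162  66  66  92  94  93  94  94  94  92 135 165 170 164  66]
 [188 187 173  63  69  97  97  93  95  91  95 111 168 167 168 121  68]
 [186 188 184  72  66  83  97  93  96  95  93 173 168 167 170  74  67]
 [183 181 185 155  67  81  98  94  96  94  88 172 165 169 152  70  67]
 [190 190 191 180 123  64  95  95  96  94  92 170 158 173  66  71  84]
 [189 189 195 190 178 129  90  87  93  91  97 175 155  62  72  75 111]
 [187 182 187 184 195 191 178 154 141 151 150  91  69  71  82 116 111]
 [184 178 180 181 186 187 187 194 169  73  79  78  95  99 115 113 109]]
```

Cup check: inner rim circle r 12.6 px (about 25 mm, as expected), centre (0.519,0.2255), dark interior, so it is standing mouth-up. Next: rise, level the tool and turn toward the lid handle's yaw.

```bash

python3 -m handwheel '[[-28,0,-28,0,0,0,91],[-28,0,-28,0,0,0,91],[-14,0,-14,0,0,0,91],[0,0,0,0,0.1113,0,91],[0,0,0,0,0.1113,0,91]]' >/dev/null
python3 -m handwheel '[[0,0,0,0,0.1113,0,91],[0,0,0,0,0.1113,0,91],[0,0,0,0,0.1113,0,91],[0,0,0,0,0.1113,0,91],[0,0,0,0,0.1113,0,91]]' >/dev/null
python3 -m handwheel '[[0,0,0,0,0,-0.1218,91],[0,0,0,0,0,-0.1218,91],[0,0,0,0,0,-0.1218,91],[0,0,0,0,0,-0.1218,91],[0,0,0,0,0,-0.1218,91]]' >/dev/null
python3 -m handwheel '[[0,0,0,0,0,-0.1218,91],[0,0,0,0,0,-0.1218,91],[0,0,0,0,0,-0.1218,91],[0,0,0,0,0,-0.1218,91],[0,0,0,0,0,-0.1218,91]]' >/dev/null
python3 -m handwheel '[[0,0,0,0,0,-0.1218,91],[0,0,0,0,0,-0.1218,91],[0,0,0,0,0,-0.1218,91],[0,0,0,0,0,-0.1218,91],[0,0,0,0,0,-0.1218,91]]' >/dev/null
python3 -m handwheel '[[0,0,0,0,0,-0.1218,91],[0,0,0,0,0,-0.1218,91],[0,0,0,0,0,-0.1218,91],[0,0,0,0,0,-0.1218,91],[0,0,0,0,0,-0.1218,91]]' >/dev/null
python3 - <<'E'
from h import *
go((.453,-.257,.18),-106.4,0,d=0)
E
```

```text
shift [-391.1   -7.4   67. ] turn [-0.003 -0.004  0.008] t 21.1 F [ 0.  -0.2  0.8] open 91.0 tcp [0.5676 0.1168 0.2485] q [0.16 0.15 1.96 0.01 1.03 0.44]
turn first then shift [-390.9   -4.4   68.5]
```

```bash

python3 -m handwheel '[[-39,-0.5,0,0,0,0,91],[-39,-0.5,0,0,0,0,91],[-39,-0.5,0,0,0,0,91],[-39,-0.5,0,0,0,0,91],[-39,-0.5,0,0,0,0,91]]' >/dev/null
python3 -m handwheel '[[-39,-0.5,0,0,0,0,91],[-39,-0.5,0,0,0,0,91],[-39,-0.5,0,0,0,0,91],[-39,-0.5,0,0,0,0,91],[-39,-0.5,0,0,0,0,91]]' >/dev/null
python3 -m handwheel '[[0,0,30,0,0,0,91],[0,0,37,0,0,0,91],[0,0,0,0,0,0,91],[0,0,0,0,0,0,91]]' >/dev/null
cat >> h.py <<'E'
def wray(c,k,z):
    d=(np.float64(k)-[c['cx'],c['cy']])/[c['fx'],c['fy']];r=np.hypot(*d.T)+1e-12
    v=np.c_[d*(np.sin(r)/r)[:,None],np.cos(r)]@c['pose'][:3,:3].T;o=c['pose'][:3,3]
    return o+v*((z-o[2])/v[:,2])[:,None]
E
python3 - <<'E'
from h import *
c=capture('wrist');cv2.imwrite('pics/w2.png',c['img'])
k=blob(c['img'],(100,100,40),(130,255,255),(150,150,500,480))
P=wray(c,k,.041);a=cv2.minAreaRect((P[:,:2]*1e3).astype(np.float32));print('wrist',len(k),k.min(0),k.max(0),a)
b=cv2.boxPoints(a);e=[b[1]-b[0],b[2]-b[1]];e=max(e,key=np.linalg.norm);print('bar az',np.degrees(np.arctan2(e[1],e[0])),np.linalg.norm(e))
t=capture('top')
k=blob(t['img'],(100,100,40),(130,255,255),(420,290,480,340)) 
P=ray(t,k,.036);a=cv2.minAreaRect((P[:,:2]*1e3).astype(np.float32));print('top',a)
go((.453,-.257,.036),-106.4,0,d=19)
E
```

```text
wrist 133 [321. 199.] [331. 262.] ((454.7409973144531, -253.9429931640625), (56.39413070678711, 8.56413459777832), 73.62422943115234)
bar az 73.62421 56.39411
top ((454.0379943847656, -254.76834106445312), (58.76731872558594, 9.871467590332031), 73.15581512451172)
shift [ -2.2  -1.5 165.5] turn [-0.001 -0.005  0.002] t 22.37 F [0.2 0.2 0.6] open 90.9 tcp [ 0.4549 -0.2561  0.1825] q [-0.56  0.14  2.11  0.01  0.89 -0.28]
turn first then shift [ -1.4  -1.6 165.5]
```

View pics/w2.png

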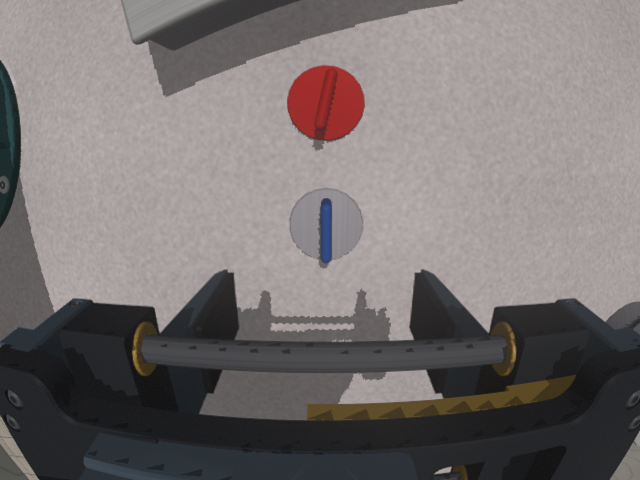

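The wrist view shows the blue bar at (326,231), vertical in the picture and so square to the fingers, on the grey disc at (326.5,224.5). The red look-alike is at (326,103).

```bash
python3 - <<'E'
from h import *
c=capture('wrist')
print(wray(c,[(326.5,224.5),(326.5,188.5),(326.5,261),(290,224.5),(363,224.5)],.006).round(4))
print(wray(c,[(326,199),(326,262)],.041).round(4), c['pose'][:3,3])
E
```

```text
[[ 0.4571 -0.2589  0.006 ]
 [ 0.4669 -0.2253  0.006 ]
 [ 0.4468 -0.2948  0.006 ]
 [ 0.4233 -0.249   0.006 ]
 [ 0.4911 -0.2687  0.006 ]]
[[ 0.4652 -0.2289  0.041 ]
 [ 0.4493 -0.2836  0.041 ]] [ 0.47887171 -0.175737    0.35409471]
```

```bash

python3 -m handwheel '[[-1.5,0,40,0,0,0,91],[0,0,40,0,0,0,91],[0,0,40,0,0,0,91],[0,0,30,0,0,0,91],[0,0,0,0,0,0,91]]' | grep -E 'contact|posi'
python3 -m handwheel '[[0,0,10,0,0,0,91],[0,0,0,0,0,0,91],[0,0,0,0,0,0,91]]' | grep -E 'contact|posi'
python3 - <<'E'
from h import *
go((.455,-.2575,.036),-106.4,0,d=19)
E
```

```text
position: [0.4522, -0.2557, 0.0282]
contact_force: [-0.6, 0.5, -0.2]
position: [0.4552, -0.2579, 0.0234]
contact_force: [0.6, -0.7, -0.0]
shift [ 0.3 -0.3  6.4] turn [ 0.002 -0.004  0.001] t 23.08 F [ 0.6 -0.7 -0. ] open 90.6 tcp [ 0.4552 -0.2579  0.0234] q [-0.56  0.42  2.14  0.01  0.58 -0.28]
turn first then shift [ 0.3 -0.3  6.4]
```

```bash

python3 -m handwheel '[[0,0,5,0,-0.004,0,91],[0,0,0,0,0,0,91],[0,0,0,0,0,0,50],[0,0,0,0,0,0,50],[0,0,0,0,0,0,50]]' | grep -E 'contact|posi'
python3 -m handwheel '[[0,0,0,0,0,0,20],[0,0,0,0,0,0,20],[0,0,0,0,0,0,20],[0,0,0,0,0,0,4],[0,0,0,0,0,0,4]]' | grep -E 'contact|posi|open|grasp'
python3 -m handwheel '[[0,0,0,0,0,0,4],[0,0,0,0,0,0,4],[0,0,0,0,0,0,4],[0,0,0,0,0,0,4]]' | grep -E 'contact|posi|open|grasp'
```

```text
position: [0.4541, -0.2574, 0.0169]
contact_force: [0.6, -0.5, 0.1]
position: [0.4539, -0.2573, 0.0165]
contact_force: [1.3, -0.4, -1.5]
opening: 0.447
grasp_force: 0.0
position: [0.4539, -0.2572, 0.0165]
contact_force: [-0.0, -0.5, 0.4]
opening: 0.151
grasp_force: 0.0
```

```bash

python3 -m handwheel '[[0,0,0,0,0,0,4],[0,0,0,0,0,0,4],[0,0,0,0,0,0,4],[0,0,0,0,0,0,4]]' | grep -E 'contact|posi|open|grasp'
python3 -m handwheel '[[0,0,-10,0,0,0,4],[0,0,-25,0,0,0,4],[0,0,-35,0,0,0,4],[0,0,-40,0,0,0,4],[0,0,-40,0,0,0,4]]' | grep -E 'contact|posi|open|grasp'
python3 -m handwheel '[[0,0,-20,0,0,0,4],[0,0,0,0,0,0,4],[0,0,0,0,0,0,4]]' | grep -E 'contact|posi|open|grasp'
python3 - <<'E'
from h import *
go((.519,.2255,.20),-106.4,0,d=0)
E
```

```text
position: [0.4539, -0.2572, 0.0166]
contact_force: [-1.0, 1.2, -1.5]
opening: 0.102
grasp_force: 30.0
position: [0.4534, -0.257, 0.1685]
contact_force: [0.2, -0.1, -0.7]
opening: 0.098
grasp_force: 30.0
position: [0.4545, -0.2577, 0.1881]
contact_force: [0.0, 0.4, -1.0]
opening: 0.102
grasp_force: 30.0
shift [481.8 -74.1 -12.1] turn [0.002 0.    0.001] t 25.25 F [ 0.   0.4 -1. ] open 9.3 tcp [ 0.4545 -0.2577  0.1881] q [-0.56  0.13  2.11  0.    0.9  -0.28]
turn first then shift [481.7 -74.5 -11.9]
```

```bash

python3 -m handwheel '[[15,-2.3,-1,0,0,0,4],[30,-4.6,-1,0,0,0,4],[38,-5.8,-1,0,0,0,4],[38,-5.8,-1,0,0,0,4],[38,-5.8,-1,0,0,0,4]]' >/dev/null
python3 -m handwheel '[[38,-5.8,-1,0,0,0,4],[38,-5.8,-1,0,0,0,4],[38,-5.8,-1,0,0,0,4],[38,-5.8,-1,0,0,0,4],[38,-5.8,-1,0,0,0,4]]' >/dev/null
python3 -m handwheel '[[38,-5.8,-1,0,0,0,4],[38,-5.8,-1,0,0,0,4],[30,-4.6,0,0,0,0,4],[18,-3,0,0,0,0,4],[0,0,0,0,0,0,4]]' >/dev/null
python3 -m handwheel '[[0,0,0,0,0,0,4],[0,0,0,0,0,0,4]]' | grep -E 'contact|posi|open|grasp'
python3 - <<'E'
from h import *
go((.519,.2255,.15),-106.4,0,d=0)
t=capture('top');s=capture('side');cv2.imwrite('pics/l_t.png',t['img']);cv2.imwrite('pics/l_s.png',s['img'])
# side view silhouettes: expected px for cup rim centre and lid disc centre
st=observe();p=st['position']
print('side rim px',pix(s,[[.519,.2255,.06],[.519,.2255,.0]]),'lid px',pix(s,p-[0,0,.017]))
E
```

```text
position: [0.5168, 0.2162, 0.1978]
contact_force: [-0.5, 1.1, -1.0]
opening: 0.103
grasp_force: 30.0
shift [ 9.6 -0.4 47.8] turn [-0.003  0.001  0.001] t 26.67 F [-0.5  1.1 -1. ] open 9.4 tcp [0.5168 0.2162 0.1978] q [0.35 0.18 2.03 0.   0.93 0.64]
turn first then shift [ 9.6 -0.6 47.8]
side rim px [[341.05646842 327.56203785]
 [339.27158585 356.77305347]] lid px [[348.29829593 255.51800939]]
```

```bash
python3 - <<'E'
import cv2,numpy as np
g=cv2.cvtColor(cv2.imread('pics/l_s.png'),cv2.COLOR_BGR2GRAY)
for r in range(312,372,4): print(r,g[r,310:374:2])
print()
for r in range(236,276,2): print(r,g[r,312:388:2])
E
```

```text
312 [152 149 150 150 148 147 149 155 150 150 151 155 157 154 157 155 156 155
 154 157 154 157 154 136  88  88  88  83  87  89  88  80]
316 [151 150 150 150 150 150 152 152 149 146 136 118 112 105 103 105 111 121
 125 132 143 154 150 106  87  84  90  92  85  89  88  92]
320 [150 152 152 150 153 152 151 131  91  74  84  85  95  96  99 102 105 104
 105 108 106 103 132 143 102  84  85  90  89  86  87  90]
324 [153 153 152 151 150 152 125  62  74  73  84  91  93  95 100 104 107 107
 106 104 106 105 102  96 123  87  86  87  88  90  91  86]
328 [153 149 151 149 155 134  95  66  70  80  85  88  96  99 101 106 104 106
 105 106 102 105  98  94 123 148 136  96  85  85  89  87]
332 [154 151 150 149 150 110 128  73  71  73  86  91  93  96  99 103 101 104
 105 104  99  99  95  91 124 122 151 153 152 151 152 123]
336 [152 152 152 152 152 106  92 118 116  75  78  90  95  98 100 106 104 102
 101 101 101 100 101 122  72  83  87 119 150 152 149 151]
340 [151 149 150 151 153 103  92  99 101 100 124 124 111 102 101 105 105 108
 107 113 123 110  80  72  63  81  84  84  88 140 148 149]
344 [150 150 151 151
[... 3425 characters left out ...]
33 130 129 128 113  89  80  77  75 101 101 104 103
 102  99]
268 [152 152 151 154 151 152 154 150 152 153 130 115 118 128 124 130 131 128
 129 129 129 130 128 127 119 113 105  93  76  77  76  75  97 103 102 104
 100 101]
270 [148 152 150 152 150 149 152 151 153 152 154 152 141 125 109 111 119 117
 123 125 120 120 113 105  99  81  66  76  79  78  78  74  76 105 100 102
 103 101]
272 [148 150 151 148 151 150 153 151 152 150 151 151 151 152 151 139 141 129
 123 127 123 131 129  86  84  84  79  78  74  68  72  73  75  93 100 101
  99 100]
274 [151 151 155 153 152 151 149 148 154 152 149 149 150 152 148 149 152 150
 151 152 152 151 131  81  82  83  82  84  81  82  82  86  83  77 119 121
  85  87]
```

```bash
python3 - <<'E'
from h import *
s=capture('side');t=capture('top');p=observe()['position'];print(p)
a=np.linspace(0,2*np.pi,721)[:-1]
def circ(x,y,z,r): return np.c_[x+r*np.cos(a),y+r*np.sin(a),0*a+z]
for z in(-.017,-.011):
  q=pix(s,circ(p[0],p[1],p[2]+z,.036));print('lid',z,'L',q[q[:,0].argmin()].round(1),'R',q[q[:,0].argmax()].round(1),'T',q[q[:,1].argmin()].round(1),'B',q[q[:,1].argmax()].round(1))
for z in(.06,0):
  q=pix(s,circ(.519,.2255,z,.028));print('cup',z,'L',q[q[:,0].argmin()].round(1),'R',q[q[:,0].argmax()].round(1),'T',q[q[:,1].argmin()].round(1),'B',q[q[:,1].argmax()].round(1))
g=cv2.cvtColor(s['img'],cv2.COLOR_BGR2GRAY)
for c in(318,320,322,324,326): print(c,g[240:268,c])
for c in(370,372,374,376): print(c,g[250:268,c])
for c in(330,336,342,348,354): print(c,g[262:278,c])
E
```

```text
[0.51751345 0.21598001 0.19871888]
lid -0.017 L [320.  254.8] R [376.3 257.2] T [346.4 238.4] B [349.9 273.5]
lid -0.011 L [320.1 251.1] R [376.6 253.5] T [346.6 234.8] B [350.2 269.8]
cup 0.06 L [321.  327.2] R [361.2 328.6] T [340.  313.4] B [342.  342.5]
cup 0 L [320.  356.5] R [358.5 357.8] T [338.5 342.5] B [340.1 371.8]
318 [103 102 102 102 104 104 102 100 102 104 104 103  97 101 102  99  98 101
 100  99  98  97  94  80 118 147 149 151]
320 [104 104 104 105 102 101 100 101 100 102 103 100  99  98 101  99  98  96
  97 101  99  97  97  86 122 151 153 153]
322 [103 103 100 105 104 103 102 110 122 124 123 123 124 123 120 113 109 105
 108 102 101  98  99  90  93 130 153 153]
324 [106 105 105 105 118 125 129 128 128 130 129 128 129 128 131 132 129 124
 123 118 110  93  89  97  81 119 149 149]
326 [105 111 121 127 129 126 127 128 129 130 130 129 130 132 126 130 129 133
 133 129 128 119 110  94  77 121 151 151]
370 [ 69  71  70  72  72 104 127 127 127 131 130 130 129 119 100  90  79  74]
372 [ 70  64  68  68  70 101 131 128 132 128 127 122 101  93  83  76  77  80]
374 [ 68  68  69  71  69  83  91 113 125 109  89  88  85  78  76  75  77  76]
376 [ 91  77  78  83  71  67  66  84  92  97 103 103 102  98  99 103 100 101]
330 [136 129 127 115 122 143 152 154 153 149 150 151 150 150 150 154]
336 [133 131 133 133 129 129 115 122 144 151 151 153 150 150 151 149]
342 [ 91 129 132 133 133 135 132 128 111 123 147 148 149 148 151 151]
348 [131 133 134 130 132 133 128 127 118 110 129 150 154 151 152 149]
354 [133 130 130 130 130 132 126 122 113 110 132 146 150 136 112 101]
```

```bash

python3 -m handwheel '[[6,0,15,0,0,0,4],[5,0,30,0,0,0,4],[0,0,30,0,0,0,4],[0,0,20,0,0,0,4],[0,0,0,0,0,0,4]]' >/dev/null
python3 -m handwheel '[[0,0,0,0,0,0,4],[0,0,0,0,0,0,4]]' | grep -E 'contact|posi|open|grasp'
python3 - <<'E'
from h import *
go((.520,.2275,.0866),-106.4,0,d=0)
E
```

```text
position: [0.5215, 0.2275, 0.1053]
contact_force: [0.2, -0.6, -0.7]
opening: 0.102
grasp_force: 30.0
shift [-0.4 -1.4 18.7] turn [ 0.    -0.002  0.   ] t 27.45 F [ 0.2 -0.6 -0.7] open 9.3 tcp [0.5215 0.2275 0.1053] q [0.37 0.33 2.04 0.   0.76 0.65]
turn first then shift [-0.4 -1.4 18.7]
```

```bash

python3 -m handwheel '[[0,-1,8,0,0,0,4],[0,0,5,0,0,0,4],[0,0,0,0,0,0,4],[0,0,0,0,0,0,4],[0,0,0,0,0,0,4]]' | grep -E 'contact|posi|clock'
python3 - <<'E'
from h import *
go((.520,.2275,.0866),-106.4,0,d=0)
s=capture('side');p=observe()['position'];g=cv2.cvtColor(s['img'],cv2.COLOR_BGR2GRAY)
a=np.linspace(0,2*np.pi,721)[:-1]
def circ(x,y,z,r): return np.c_[x+r*np.cos(a),y+r*np.sin(a),0*a+z]
for n,x,y,z,r in(('lid under',p[0],p[1]-.0017,p[2]-.0166,.036),('lid top',p[0],p[1]-.0017,p[2]-.0106,.036),('rim',.52,.226,.06,.028),('base',.52,.226,0,.028)):
  q=pix(s,circ(x,y,z,r));print(n,'L',q[q[:,0].argmin()].round(1),'R',q[q[:,0].argmax()].round(1),'T',q[q[:,1].argmin()].round(1),'B',q[q[:,1].argmax()].round(1))
print(' '*4,list(range(306,378,2)))
for r in range(298,376,2): print(r,g[r,306:378:2].tolist())
E
```

```text
clock: 27.87
position: [0.5199, 0.2278, 0.0912]
contact_force: [-0.4, -0.0, -1.2]
shift [-0.3  0.2  4.6] turn [-0.001 -0.001  0.001] t 27.87 F [-0.4 -0.  -1.2] open 9.0 tcp [0.5199 0.2278 0.0912] q [0.37 0.35 2.05 0.   0.74 0.66]
turn first then shift [-0.3  0.2  4.6]
lid under L [314.6 320. ] R [366.9 321.8] T [339.4 302.3] B [342.  339.5]
lid top L [314.7 316.8] R [367.2 318.7] T [339.6 299.2] B [342.2 336.4]
rim L [320.2 327.3] R [360.4 328.7] T [339.2 313.5] B [341.2 342.6]
base L [319.3 356.6] R [357.8 357.9] T [337.7 342.6] B [339.3 371.9]
     [306, 308, 310, 312, 314, 316, 318, 320, 322, 324, 326, 328, 330, 332, 334, 336, 338, 340, 342, 344, 346, 348, 350, 352, 354, 356, 358, 360, 362, 364, 366, 368, 370, 372, 374, 376]
298 [157, 159, 161, 158, 158, 159, 156, 162, 162, 163, 74, 56, 46, 23, 14, 14, 13, 19, 47, 38, 43, 37, 30, 31, 37, 36, 90, 94, 97, 139, 137, 161, 144, 94, 94, 95]
300 [157, 163, 160, 158, 159, 162, 162, 161, 163, 163, 71, 57, 40, 27, 11, 10, 38, 33, 59, 55, 45, 30, 39, 33, 29, 40, 91, 93, 94, 94, 92, 134, 111, 92, 91, 89]
302 [162, 162, 162, 158, 156, 162, 161
[... 5552 characters left out ...]
3, 153, 153, 152, 150, 143, 117, 109, 111, 106, 105, 106, 104, 99, 96, 91, 91, 102, 136, 158, 157, 158, 157, 156, 152, 154, 159, 159, 157, 154, 157]
370 [158, 158, 152, 145, 143, 143, 143, 143, 145, 144, 145, 142, 134, 128, 113, 106, 105, 99, 96, 98, 105, 137, 150, 150, 154, 157, 154, 149, 154, 154, 153, 161, 156, 158, 155, 155]
372 [154, 146, 142, 144, 143, 145, 141, 143, 144, 145, 142, 143, 143, 144, 152, 146, 152, 140, 143, 154, 157, 155, 156, 154, 156, 158, 152, 151, 150, 155, 156, 158, 155, 155, 153, 155]
374 [145, 143, 142, 144, 141, 143, 145, 143, 143, 144, 142, 144, 145, 145, 144, 143, 158, 158, 152, 157, 157, 161, 158, 153, 157, 158, 157, 157, 152, 151, 152, 155, 157, 154, 154, 153]
```

Side-view edges match the prediction: lid spans columns 315.3–366.5 (predicted 314.6–366.9) and the cup 319.4–359 (predicted about 319.7–359). The lid is centred and level, so I'll go down the last few mm.

```bash

python3 -m handwheel '[[-0.5,0,3,0,0,0,4],[0,0,1.5,0,0,0,4],[0,0,0,0,0,0,4],[0,0,0,0,0,0,4],[0,0,0,0,0,0,4]]' | grep -E 'contact|posi|clock'
python3 -m handwheel '[[0,0,0,0,0,0,4],[0,0,0,0,0,0,4],[0,0,0,0,0,0,4],[0,0,0,0,0,0,4],[0,0,0,0,0,0,4]]' | grep -E 'contact|posi|clock|grasp'
python3 - <<'E'
from h import *
go((.520,.2272,.0866),-106.4,0,d=0)
E
```

```text
clock: 28.33
position: [0.5196, 0.2273, 0.0864]
contact_force: [-0.3, 0.1, -0.9]
clock: 28.75
position: [0.5196, 0.2273, 0.0865]
contact_force: [0.6, -0.6, 0.0]
grasp_force: 30.0
shift [-0.   0.4 -0.1] turn [-0.001 -0.001  0.001] t 28.75 F [ 0.6 -0.6  0. ] open 9.2 tcp [0.5196 0.2273 0.0865] q [0.37 0.36 2.05 0.   0.73 0.66]
turn first then shift [-0.   0.4 -0.1]
```

```bash
python3 -c "from station import hand_in;print(hand_in())"
```

```text
the job is handed in; nothing more can be done
None
```

I handed the job in at about 29 s: the cup stands mouth-up where it was, and the lid is held level by its blue handle, centred about 1 cm above the rim and not touching it; the verdict was not shown to me.

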